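Load the bottle slide and hold its index plunger open

ROBOT

A 7-joint arm with a two-finger parallel gripper is mounted at the origin on a cart in front of the work surface, level with it; the furniture and walls round the work are solid. World frame = base frame: x ahead of the robot, y to its left, z up, the work surface at z = 0. Lengths are in m, angles in rad, forces in N, time in s.
With the tool pointing down it reaches from about 0.35 to 0.9 m from the base axis. Payload 19.9 kg.
Tool frame: the origin (TCP) lies at the very end of the fingers, on their centre line; the grasp point (between the pads) lies 19 mm behind it (grip_point_offset is the distance from the TCP to the grasp point, in m); z points along the fingers, y is the direction in which the jaws open and shut (so a half turn about z gives the same grasp; the last joint's range is limited). The gripper opens to 85 mm and grips with 20 to 120 N. Pads are 22 mm wide; open, the fingers measure 114 mm over their backs; the gripper's body (76 mm by 85 mm) begins 54 mm behind the grasp point. The pads swing forward as they close: fully open they stand 13 mm farther back than shut.
Start: joints at [1.268, 0.417, -0.01, 1.614, 0.005, 1.111, -0.053], TCP at [0.162, -0.604, 0.231] pointing down, gripper open.
Joint ranges: [-2.81, 2.81], [-0.39, 2.02], [-1.27, 1.25], [0.06, 2.57], [-1.19, 4.33], [0.19, 2], [-2.82, 2.82]. Speed limits (rad/s): [1.89, 1.89, 2.39, 2.39, 3.01, 3.01, 3.01].

INTERFACE

Orientations are given as a rotation vector (axis times angle).
In Python, from rig import get_state, snapshot, camera_model, job_done, grip_point_offset gives the robot as it stands. The module is installed in compiled form; this text tells all that it offers.
- The arm moves only by the tool send_rows, never from a script. Its argument "series" is a list of rows, each a list of 7 numbers: the closure, from 0 (fully open) to 1 (shut), then the shift along the tool's x, y, z in mm, then the turn, a rotation vector about the tool's x, y, z in rad. In form: [[grip, dx, dy, dz, ax, ay, az], ...]. A call has 1 to 20 rows; each row shifts and turns the commanded pose from where the row before left it, along the tool's axes as they then stand; what a row does not reach is not made up. A row lasts 1/10 s, in which the tool goes at most 50 mm and 8.59 degrees, less where a joint would pass 70% of its speed; a pose out of reach is approached as far as the arm can. A call with a gripper value outside its range is refused whole. The fingers move at their own pace and stop on an object; "grip_force" is the grip in N (left out, the last holds). Time passes only in rows, so rows that do not move let the fingers close. It gives the time, the measured TCP pose, the force and the opening at its end, in the units of the state.
- get_state(): the state, without advancing time (a new reading comes with each control period).
- snapshot(name): name is "scene" or "top"; returns the picture (400x640x3 uint8, red, green, blue); there is no depth.
- camera_model(name): a dict with "vfov" (degrees; the focal length in pixels is half the picture's height over the tangent of half this angle, whatever the lens; pixels are square), "cx", "cy" (the principal point, pixels), "D" ([k1, k2, p1, p2, k3] as OpenCV has them; the pictures are not rectified), "origin" and "attitude" of the camera in the world. Camera axes: x right, y down, z forward; pixel columns grow to the right and rows downward; lengths in m; the calibration is good to about 2 mm. A picture is of the moment at which its call begins. camera_model takes no time and is no camera call.
- job_done(): hands the job in, once; it reports no verdict.
The state is a dict: "time": time; "joints": joint angles; "joint_velocities": joint speeds; "effort": joint torques, N m; "tcp_pos": TCP position; "ee_rot": TCP orientation; "force": force on the tool from outside, world axes, zero at the start; "wrist_torque": the same for the moment, N m; "finger_gap": opening from 0.0 (shut) to 1.0 (fully open).
Only numpy, scipy, OpenCV 4.12 (cv2) and the standard library are available. Lean on these libraries where they do the work, as an engineer would, in place of code of your own. Each camera call takes 0.05 s, during which the arm holds its last target. There are 200 camera calls.

TASK

Of the three bottles beside the bottle slide two are empty; stand the filled one, with the yellow cap, upright on the round black rubber pad of the slide, in the middle of the pad, set it down rather than dropping it, and let go of it. Then pull the slide's red index plunger knob straight up, all the way back to its stop, and finish while still holding it there, so that the sprung pin stays clear of its hole. Do not tip any bottle and leave the two empty ones where they are.

Things in the scene. Friction and masses are not known exactly. Their poses are not given: they have to be found in the camera images.
- bottle_filled: The bottle to load: filled sauce bottle, peach coloured, yellow cap, no label. 54 mm diameter, 166 mm high, 0.33 kg; the fixed round cap, 29 mm in diameter, is its top 20 mm, the neck below is narrower than the body. Origin: centre of its underside; z up along the bottle. Stands upright on the table at first; the three bottles' places are swapped at random.
- bottle_empty_a: One of two empty clear whitish bottles without a cap, 54 mm diameter, 148 mm high, to be left alone. Origin: centre of its underside; z up along the bottle. Stands upright on the table at the start; the three bottles' places are swapped at random.
- bottle_empty_b: One of two empty clear whitish bottles without a cap, 54 mm diameter, 148 mm high, to be left alone. Origin: centre of its underside; z up along the bottle. Stands upright on the table at the start; the three bottles' places are swapped at random.
- bottle_slide: Fixed bottle slide: grey base 120 x 340 x 14 mm, long along its y. Origin: centre of its underside, on the table. At its -y end a square head plate (112 mm) with the pad, at its +y end an aluminium bridge (100 x 40 mm, top 62 mm up) with the plunger in a bushing (top 76 mm up). The pin locks the plate's holed strip. Plunger axis 85 mm to +y of the origin, pad centre 85 mm to -y.
- pad (a point): Centre of the top face of the round black rubber pad, 84 mm diameter, 38 mm above the table, flat and raised 2 mm above the head plate. Its axes are those of the bottle slide.
- pull_knob: Red upright cylindrical pull knob of the index plunger, 26 mm diameter, 34 mm high, free all round. Origin: centre of its underside, 78 mm above the table (2 mm above the bushing) when the pin is seated. Moves up along its z when pulled and springs back if let go. Its axes are those of the bottle slide.
- plunger (a joint): How far the plunger is pulled up, m: 0 pin seated in its hole, 0.016 fully back at its hard stop; the pin's tip is clear of the hole from 0.009. Spring: about 4 N at the start of the pull, 9 N at full pull.
Things that resemble listed ones, but are neither listed nor needed, are in the scene too. Leave any green or orange look-alike of the bottle_filled alone.

How it is judged:
On the way, in this order (a step that is already met when the one before it is completed fails the run):
1. the filled bottle stands released on the pad while the plunger is still seated (horizontal distance between bottle_filled and pad below 0.015 m and z of bottle_filled in the frame of pad between -0.004 and 0.004 m and angle between bottle_filled's own z axis and vertical below 0.07 rad and linear speed of bottle_filled below 0.03 m/s and contact force between each of the arm, the fingers and bottle_filled below 0.1 N and value of joint plunger below 0.004 m), for 0.2 s.
2. the plunger is pulled fully back by the fingers (value of joint plunger above 0.0125 m and contact force between the fingers and pull_knob above 1 N), for 0.3 s.
At the end, for the whole second after the job is handed in: Fingers grip the knob (over 1 N), plunger pulled over 12.5 of 16 mm; the filled bottle stands still, untouched, upright within 4 degrees, axis within 15 mm of the pad's centre, underside within 4 mm of its top; the other two bottles upright within 4 degrees and 20 mm of their start (all of step 2 and horizontal distance between bottle_filled and pad below 0.015 m and z of bottle_filled in the frame of pad between -0.004 and 0.004 m and angle between each of bottle_filled, bottle_empty_a, bottle_empty_b's own z axis and vertical below 0.07 rad and linear speed of bottle_filled below 0.03 m/s and contact force between each of the arm, the fingers and bottle_filled below 0.1 N and distance of each of bottle_empty_a, bottle_empty_b from where it was at the start of the episode below 0.02 m); the arm keeps its last pose, push and grip.
It fails at once if the filled bottle is let go more than 15 mm above the pad (height (world z) of bottle_filled above 0.053 m and contact force between the fingers and bottle_filled below 0.05 N).
It fails at once if a bottle is tipped over (angle between any of bottle_filled, bottle_empty_a, bottle_empty_b's own z axis and vertical above 0.6 rad).
It fails at once if another bottle is moved (distance of any of bottle_empty_a, bottle_empty_b from where it was at the start of the episode above 0.03 m).
It also fails if it takes over 56 s, if anything falls off the work surface, if the arm or the gripper's body presses on something with over 40 N, if the wrist force passes 120 N, or if a joint passes its speed limit or range.

## Working session

There is one attempt and no reset: what is moved stays moved. The work goes in short steps, Python scripts to look and compute and a tool call to move; the robot and the scene stay as the last step left them, time stands still between calls to the robot, and variables do not carry over. Pictures are saved under pics/ and viewed, about 8 in all and at most 12, crops included, and the job is handed in when it is done.

Besides the shell and the picture viewer there is one more tool, called by a JSON object that holds its "method" and its "body", one argument or row to a line. send_rows: Moves the arm, as the interface text tells. Its arguments: {"type":"object","properties":{"series":{"type":"array"},"grip_force":{"type":"number"}},"required":["series"]}

```bash
mkdir -p pics; python3 - <<'E'
from rig import *
import cv2
for n in("scene","top"):
    cv2.imwrite(f"pics/{n}0.png",snapshot(n)[:,:,::-1]); print(camera_model(n))
s=get_state();print(s["time"],s["tcp_pos"],s["ee_rot"],grip_point_offset,s["finger_gap"])
E
```

```text
{'vfov': 42.59855766899422, 'cx': 322.8128026192656, 'cy': 194.7901509068549, 'D': array([-0.15182713,  0.        ,  0.        ,  0.        ,  0.        ]), 'origin': array([ 1.02617177, -0.63025384,  0.99440086]), 'attitude': array([-2.33642006, -0.83632342,  0.30412663])}
{'vfov': 50.203357539749994, 'cx': 314.6854978080079, 'cy': 190.92574759045482, 'D': array([-0.01866497,  0.        ,  0.        ,  0.        ,  0.        ]), 'origin': array([ 0.38759275, -0.06733486,  1.23450369]), 'attitude': array([-2.17047514,  2.11138951, -0.14647773])}
0.1 [ 0.16167163 -0.60341364  0.23074555] [-3.11367498e+00 -4.09951575e-01  3.60971947e-04] 0.0187 1.0012266350906136
```

View pics/scene0.png

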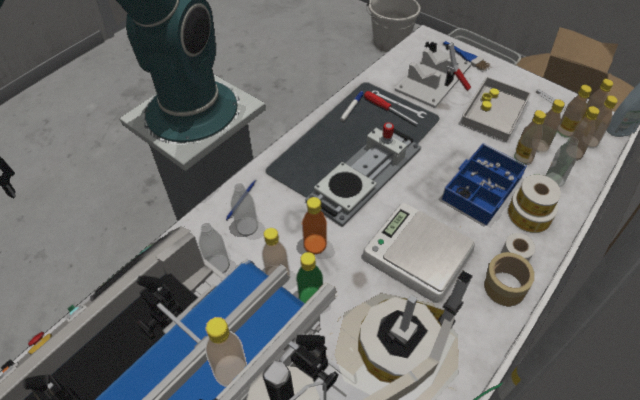

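View pics/top0.png

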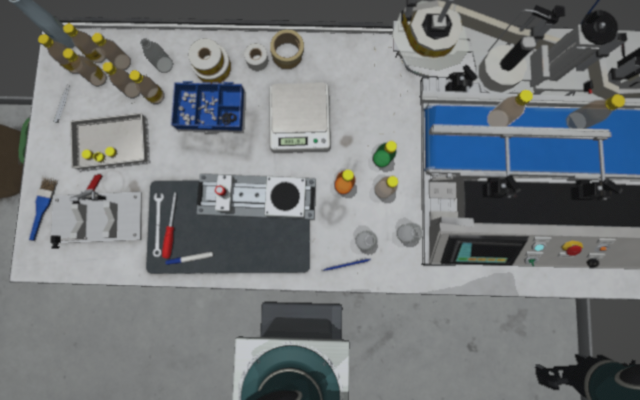

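Top view: the filled bottle's cap is at about (391,182), the green one at (391,146) and the orange one at (347,175). The empties are at (366,240) and (408,233), the pad at (285,196) and the knob at (220,190). I'll enlarge both views.

```bash
cat >h.py <<'E'
from rig import *
import cv2, numpy as np
from scipy.spatial.transform import Rotation as R
def KM(n):
    c=camera_model(n); f=200/np.tan(np.radians(c["vfov"]/2))
    return np.array([[f,0,c["cx"]],[0,f,c["cy"]],[0,0,1]]),c["D"],R.from_rotvec(c["attitude"]).as_matrix(),c["origin"]
def at_z(n,p,z):
    K,D,A,o=KM(n); u=cv2.undistortPoints(np.array([[p]],float),K,D)[0,0]
    d=A@np.array([u[0],u[1],1]); return o+d*(z-o[2])/d[2]
def proj(n,P):
    K,D,A,o=KM(n); r=cv2.Rodrigues(A.T)[0]
    return cv2.projectPoints(np.array(P,float).reshape(-1,1,3),r,-A.T@o,K,D)[0][:,0]
def crop(img,x0,y0,x1,y1,k,out):
    cv2.imwrite(out,cv2.resize(img[y0:y1,x0:x1],None,fx=k,fy=k,interpolation=cv2.INTER_CUBIC))
E
python3 - <<'E'
from h import *
crop(cv2.imread("pics/top0.png"),190,130,430,260,3.3333,"pics/topc.png")
crop(cv2.imread("pics/scene0.png"),190,110,430,290,3.3333,"pics/scenec.png")
for n,nm,p,z in [("top","filled cap",(391,182),.166),("scene","filled cap",(271,234),.166),("top","pad",(285,196),.038),("scene","pad",(345,186),.038),("top","knob",(220,190),.112),("scene","knob",(388,126),.112)]:
    print(n,nm,at_z(n,p,z).round(4))
E
```

```text
top filled cap [ 0.5728 -0.2477  0.166 ]
scene filled cap [ 0.5775 -0.2521  0.166 ]
top pad [0.5467 0.0302 0.038 ]
scene pad [0.5505 0.0253 0.038 ]
top knob [0.5483 0.1981 0.112 ]
scene knob [0.5499 0.1984 0.112 ]
```

View pics/topc.png

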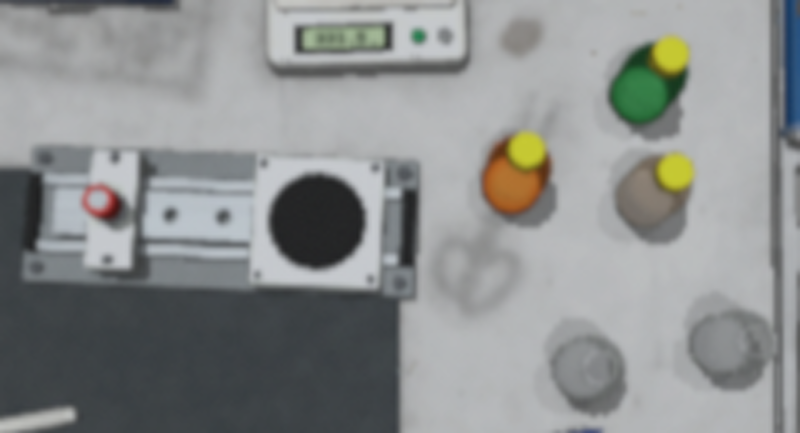

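View pics/scenec.png

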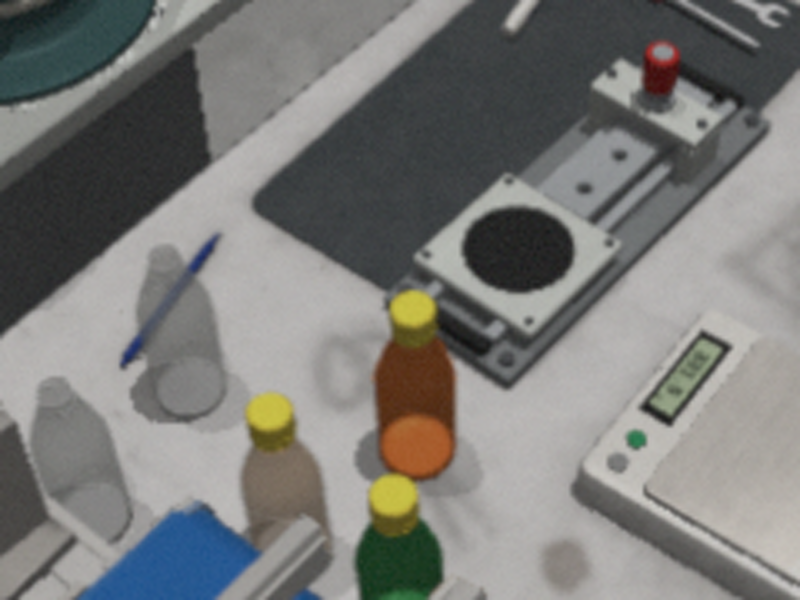

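```bash
python3 - <<'E'
from h import *
T=lambda x,y:(190+(x+.5)/3.3333-.5,130+(y+.5)/3.3333-.5); S=lambda x,y:(190+(x+.5)/3.3333-.5,110+(y+.5)/3.3333-.5)
for nm,t,s,z in [("filled",(676,172),(270,413),.166),("orange",(527,150),(414,310),.166),("green",(671,55),(394,495),.166),("emptyA",(603,366),(165,252),.148),("emptyB",(752,337),(55,386),.148),("pad",(317,220),(518,249),.038),("knob",(98,200),(663,52),.112)]:
    a,b=at_z("top",T(*t),z),at_z("scene",S(*s),z); print(nm,a.round(4),b.round(4),((a+b)/2).round(4))
for p in [(252,155),(386,165),(381,290),(250,283)]: print("plate corner",at_z("top",T(*p),.036).round(4))
for p in [(508,176),(620,243),(526,340),(414,258)]: print("plate corner s",at_z("scene",S(*p),.036).round(4))
s=get_state();print(R.from_rotvec(s["ee_rot"]).as_matrix().round(4))
E
```

```text
filled [ 0.5748 -0.2514  0.166 ] [ 0.5763 -0.2517  0.166 ] [ 0.5755 -0.2515  0.166 ]
orange [ 0.5888 -0.1378  0.166 ] [ 0.5921 -0.1384  0.166 ] [ 0.5905 -0.1381  0.166 ]
green [ 0.6662 -0.2474  0.166 ] [ 0.6699 -0.2485  0.166 ] [ 0.668  -0.2479  0.166 ]
emptyA [ 0.4272 -0.1994  0.148 ] [ 0.4259 -0.1938  0.148 ] [ 0.4265 -0.1966  0.148 ]
emptyB [ 0.4522 -0.3125  0.148 ] [ 0.4501 -0.3134  0.148 ] [ 0.4512 -0.313   0.148 ]
pad [0.5477 0.0309 0.038 ] [0.5474 0.0296 0.038 ] [0.5475 0.0302 0.038 ]
knob [0.5492 0.2007 0.112 ] [0.5494 0.2016 0.112 ] [0.5493 0.2011 0.112 ]
plate corner [0.6026 0.0889 0.036 ]
plate corner [ 0.597  -0.0261  0.036 ]
plate corner [ 0.4899 -0.0253  0.036 ]
plate corner [0.4927 0.0857 0.036 ]
plate corner s [0.4955 0.0839 0.036 ]
plate corner s [0.6012 0.0833 0.036 ]
plate corner s [ 0.6025 -0.0319  0.036 ]
plate corner s [ 0.4927 -0.0241  0.036 ]
[[ 9.659e-01  2.588e-01 -4.000e-04]
 [ 2.588e-01 -9.659e-01  1.000e-03]
 [-1.000e-04 -1.100e-03 -1.000e+00]]
```

{"method": "send_rows", "body": {
  "series": [
    [0.35,0,0,-40,0,0,0],
    [0.35,0,0,-40,0,0,0],
    [0.35,0,0,-20,0,0,0],
    [0.35,30,-14,0,0,0,0],
    [0.35,30,-14,0,0,0,0],
    [0.35,30,-14,0,0,0,0],
    [0.35,30,-14,0,0,0,0],
    [0.35,30,-14,0,0,0,0],
    [0.35,30,-14,0,0,0,0],
    [0.35,30,-14,0,0,0,0],
    [0.35,30,-14,0,0,0,0],
    [0.35,30,-14,0,0,0,0],
    [0.35,30,-14,0,0,0,0],
    [0.35,30,-14,0,0,0,0],
    [0.35,30,-14,0,0,0,0],
    [0.35,30,-14,0,0,0,0],
    [0.35,30,-14,0,0,0,0],
    [0.35,30,-14,0,0,0,0],
    [0.35,30,-14,0,0,0,0],
    [0.35,0,0,0,0,0,0]
  ]
}}

```text
time: 2.1
tcp_pos: [0.5701, -0.2588, 0.3305]
ee_rot: [-3.111, -0.419, -0.0]
force: [-0.2, 0.8, 0.1]
finger_gap: 0.65
```

{"method": "send_rows", "body": {
  "series": [
    [0.35,7,-5.6,0,0,0,0],
    [0.35,0,0,40,0,0,0],
    [0.35,0,0,40,0,0,0],
    [0.35,0,0,40,0,0,0],
    [0.35,0,0,25,0,0,0],
    [0.35,0,0,0,0,0,0],
    [0.35,0,0,0,0,0,0]
  ]
}}

```text
time: 2.8
tcp_pos: [0.5728, -0.2563, 0.1871]
ee_rot: [3.115, 0.409, 0.0]
force: [0.6, -1.5, 1.7]
finger_gap: 0.654
```

```bash
python3 - <<'E'
from h import *
s=get_state();p=s["tcp_pos"];M=R.from_rotvec(s["ee_rot"]).as_matrix();print(p.round(4),s["force"],M.round(3))
print("mm tool to cap",(1000*M.T@(np.array([.5755,-.2515,.135])-p)).round(1))
i=snapshot("scene")[:,:,::-1];print(proj("scene",[p]))
i=np.ascontiguousarray(i)
crop(i,200,150,400,300,4,"pics/s1.png")
E
```

```text
[ 0.5728 -0.2563  0.1871] [ 0.62731765 -1.46061633  1.68280744] [[ 0.966  0.258  0.   ]
 [ 0.258 -0.966 -0.   ]
 [ 0.     0.    -1.   ]]
mm tool to cap [ 3.9 -3.9 52.1]
[[266.80566753 227.85405864]]
```

View pics/s1.png

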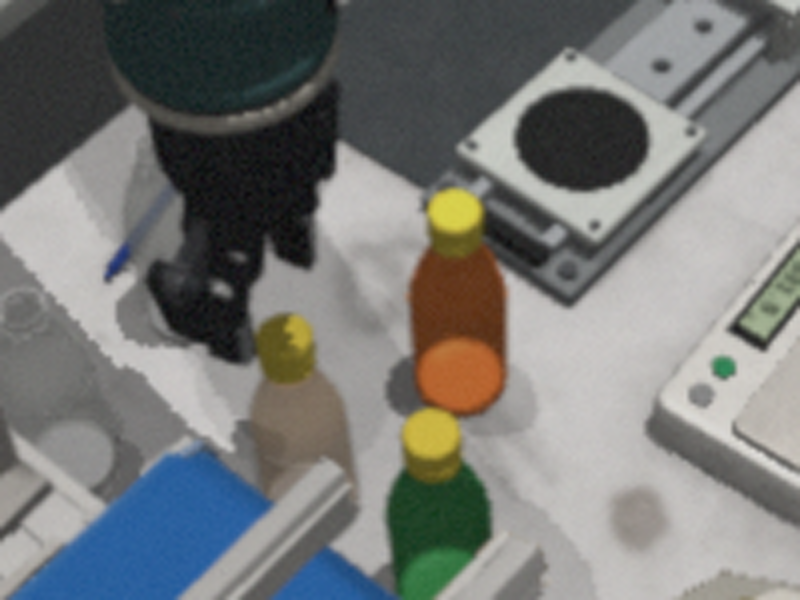

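The fingertip midpoint at crop (267,310) matches the projected TCP, and the cap at (285,330) lies 4 mm off in each axis, as computed. I'll descend and grip it.

{"method": "send_rows", "body": {
  "series": [
    [0.35,4,-4,0,0,0,0],
    [0.35,0,0,0,0,0,0],
    [0.35,0,0,15,0,0,0],
    [0.35,0,0,15,0,0,0],
    [0.35,0,0,12,0,0,0],
    [0.35,0,0,10,0,0,0],
    [0.35,0,0,0,0,0,0],
    [0.35,0,0,0,0,0,0],
    [0.6,0,0,0,0,0,0],
    [0.7,0,0,0,0,0,0],
    [0.8,0,0,0,0,0,0],
    [1,0,0,0,0,0,0],
    [1,0,0,0,0,0,0],
    [1,0,0,0,0,0,0],
    [1,0,0,0,0,0,0],
    [1,0,0,0,0,0,0]
  ],
  "grip_force": 40
}}

```text
time: 4.45
tcp_pos: [0.576, -0.2511, 0.135]
ee_rot: [3.114, 0.41, 0.002]
force: [-0.5, -0.1, 5.8]
finger_gap: 0.33
```

{"method": "send_rows", "body": {
  "series": [
    [1,0,0,-3,0,0,0],
    [1,0,0,-8,0,0,0],
    [1,0,0,-15,0,0,0],
    [1,0,0,-20,0,0,0],
    [1,0,0,-25,0,0,0],
    [1,0,0,-25,0,0,0],
    [1,0,0,-25,0,0,0],
    [1,0,0,-25,0,0,0],
    [1,0,0,-20,0,0,0],
    [1,0,0,-15,0,0,0],
    [1,0,0,-7,0,0,0],
    [1,0,0,0,0,0,0],
    [1,0,0,0,0,0,0]
  ]
}}

```text
time: 5.75
tcp_pos: [0.5753, -0.2509, 0.3214]
ee_rot: [-3.114, -0.41, 0.002]
force: [0.5, -0.7, -2.9]
finger_gap: 0.335
```

```bash
python3 - <<'E'
from h import *
s=get_state();print(s["tcp_pos"],s["force"],s["finger_gap"])
cv2.imwrite("pics/s2.png",snapshot("scene")[:,:,::-1])
E
```

```text
[ 0.57527731 -0.25089515  0.32144229] [ 0.50799239 -0.67028034 -2.94876926] 0.3346843066002436
```

View pics/s2.png

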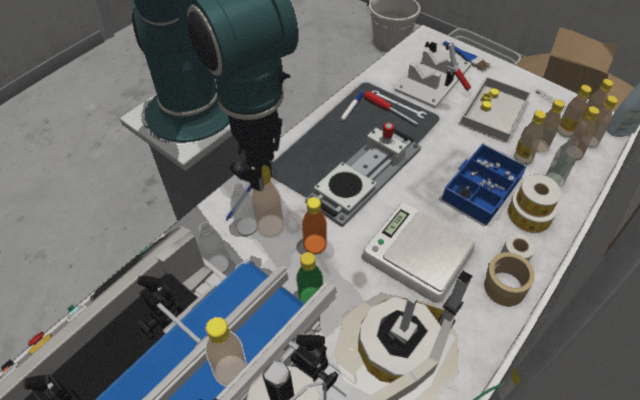

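{"method": "send_rows", "body": {
  "series": [
    [1,1,-6,0,0,0,0],
    [1,2,-12,0,0,0,0],
    [1,3,-18,0,0,0,0],
    [1,3.3,-20,0,0,0,0],
    [1,3.3,-20,0,0,0,0],
    [1,3.3,-20,0,0,0,0],
    [1,3.3,-20,0,0,0,0],
    [1,3.3,-20,0,0,0,0],
    [1,3.3,-20,0,0,0,0],
    [1,3.3,-20,0,0,0,0],
    [1,3.3,-20,0,0,0,0],
    [1,3.3,-20,0,0,0,0],
    [1,3.3,-20,0,0,0,0],
    [1,3,-18,0,0,0,0],
    [1,2,-12,0,0,0,0],
    [1,1.3,-8,0,0,0,0],
    [1,0.6,-4.7,0,0,0,0],
    [1,0,0,0,0,0,0],
    [1,0,0,0,0,0,0],
    [1,0,0,0,0,0,0]
  ]
}}

```text
time: 7.8
tcp_pos: [0.5479, 0.0294, 0.3222]
ee_rot: [3.115, 0.408, -0.0]
force: [-0.3, 0.1, -2.8]
finger_gap: 0.331
```

{"method": "send_rows", "body": {
  "series": [
    [1,0,0,10,0,0,0],
    [1,0,0,20,0,0,0],
    [1,0,0,25,0,0,0],
    [1,0,0,25,0,0,0],
    [1,0,0,20,0,0,0],
    [1,0,0,15,0,0,0],
    [1,0,0,10,0,0,0],
    [1,0,0,5,0,0,0],
    [1,0,0,0,0,0,0],
    [1,0,0,0,0,0,0],
    [1,0,0,0,0,0,0]
  ]
}}

```text
time: 8.9
tcp_pos: [0.5481, 0.0301, 0.1929]
ee_rot: [3.115, 0.41, 0.002]
force: [-0.1, 0.0, -3.0]
finger_gap: 0.33
```

```bash
python3 - <<'E'
from h import *
s=get_state();p=s["tcp_pos"];M=R.from_rotvec(s["ee_rot"]).as_matrix();print(p.round(4),s["force"],s["finger_gap"])
print("tool mm to pad",(1000*M.T@(np.array([.5475,.0302,.173])-p)).round(1))
i=snapshot("scene")[:,:,::-1]; j=snapshot("top")[:,:,::-1]
P=lambda q,x0,y0:((proj(*q)-[x0,y0])*4).round()
print(P(("scene",[[.5475,.0302,.038]]),280,80),P(("scene",[[p[0],p[1],p[2]-.135]]),280,80),P(("top",[[p[0],p[1],p[2]-.135]]),220,140))
a=cv2.resize(i[80:230,280:430],None,fx=4,fy=4,interpolation=2); cv2.imwrite("pics/s3.png",a)
E
```

```text
[0.5481 0.0301 0.1929] [-0.08154441  0.02125858 -2.99882508] 0.33001908034299926
tool mm to pad [-0.6 -0.2 19.9]
[[261. 417.]] [[263. 396.]] [[258. 218.]]
```

View pics/s3.png

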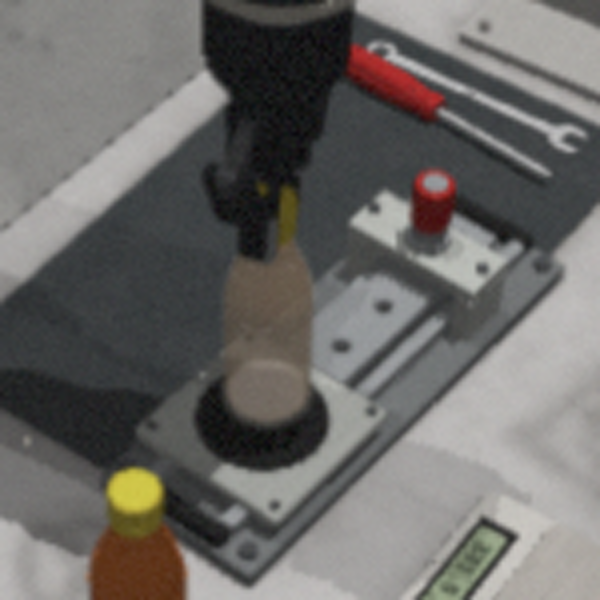

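The bottle hangs upright over the pad: its base centre is at crop (268,393) against a predicted (263,396), about 3 mm off. I'll lower it gently.

{"method": "send_rows", "body": {
  "series": [
    [1,0,0,5,0,0,0],
    [1,0,0,5,0,0,0],
    [1,0,0,3,0,0,0],
    [1,0,0,2,0,0,0],
    [1,0,0,1,0,0,0],
    [1,0,0,1,0,0,0],
    [1,0,0,0,0,0,0],
    [1,0,0,0,0,0,0]
  ]
}}

```text
time: 9.8
tcp_pos: [0.5478, 0.0301, 0.1754]
ee_rot: [-3.115, -0.41, -0.0]
force: [0.5, 0.1, -3.3]
finger_gap: 0.33
```

{"method": "send_rows", "body": {
  "series": [
    [1,0,0,1,0,0,0],
    [1,0,0,0,0,0,0],
    [1,0,0,1,0,0,0],
    [1,0,0,0,0,0,0]
  ]
}}

```text
time: 10.2
tcp_pos: [0.5477, 0.0301, 0.1732]
ee_rot: [-3.115, -0.41, 0.0]
force: [-0.3, 0.5, -2.0]
finger_gap: 0.33
```

{"method": "send_rows", "body": {
  "series": [
    [1,0,0,0.5,0,0,0],
    [1,0,0,0,0,0,0],
    [1,0,0,0.5,0,0,0],
    [1,0,0,0,0,0,0]
  ]
}}

```text
time: 10.6
tcp_pos: [0.5482, 0.0302, 0.1729]
ee_rot: [3.115, 0.41, 0.002]
force: [-1.7, -0.3, 7.6]
finger_gap: 0.333
```

The force went from -3 to +7.6 N, so it is touching the pad. I'll release it and retreat.

{"method": "send_rows", "body": {
  "series": [
    [0.64,0,0,0,0,0,0],
    [0.6,0,0,0,0,0,0],
    [0.5,0,0,0,0,0,0],
    [0.4,0,0,0,0,0,0],
    [0.35,0,0,0,0,0,0],
    [0.35,0,0,0,0,0,0],
    [0.35,0,0,0,0,0,0],
    [0.35,0,0,-5,0,0,0],
    [0.35,0,0,-10,0,0,0],
    [0.35,0,0,-15,0,0,0],
    [0.35,0,0,-20,0,0,0],
    [0.35,0,0,-20,0,0,0],
    [0.35,0,0,0,0,0,0],
    [0.35,0,0,0,0,0,0],
    [0.35,0,0,0,0,0,0]
  ]
}}

```text
time: 12.1
tcp_pos: [0.5475, 0.0301, 0.242]
ee_rot: [-3.115, -0.41, 0.001]
force: [0.5, 0.3, 0.0]
finger_gap: 0.649
```

```bash
python3 - <<'E'
from h import *
s=get_state();p=s["tcp_pos"];M=R.from_rotvec(s["ee_rot"]).as_matrix();print(p.round(4),s["force"],s["finger_gap"],s["joints"].round(2) if hasattr(s["joints"],"round") else s["joints"])
print("tool mm to knob above",(1000*M.T@(np.array([.5493,.2011,.243])-p)).round(1))
i=snapshot("scene")[:,:,::-1]
print((proj("scene",[[.5475,.0302,.204],[.5475,.0302,.038]])-[280,80])*4)
crop(i,280,80,430,230,4,"pics/s4.png")
E
```

```text
[0.5475 0.0301 0.242 ] [0.49993668 0.31075771 0.01168979] 0.6493624258698489 [ 0.24  0.3  -0.43  1.78  0.14  1.09 -1.54]
tool mm to knob above [  46.  -164.7   -1. ]
[[269.62344082 221.45941787]
 [260.9791105  416.89119588]]
```

View pics/s4.png

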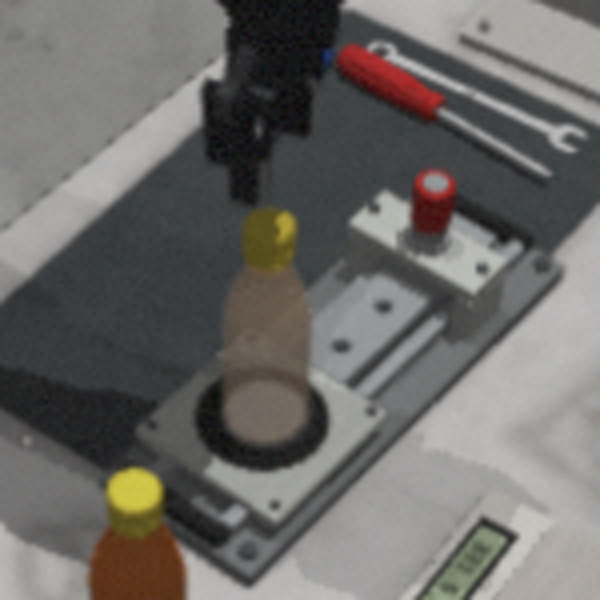

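The bottle stands on the pad with its cap at (270,222), as predicted. Now over to the knob.

{"method": "send_rows", "body": {
  "series": [
    [0.35,2,-7,-5,0,0,0],
    [0.35,5,-18,0,0,0,0],
    [0.35,7,-25,0,0,0,0],
    [0.35,7,-25,0,0,0,0],
    [0.35,7,-25,0,0,0,0],
    [0.35,7,-25,0,0,0,0],
    [0.35,5,-20,0,0,0,0],
    [0.35,4,-13,0,0,0,0],
    [0.35,2,-7,0,0,0,0],
    [0.35,0,0,0,0,0,0],
    [0.35,0,0,20,0,0,0],
    [0.35,0,0,30,0,0,0],
    [0.35,0,0,30,0,0,0],
    [0.35,0,0,20,0,0,0],
    [0.35,0,0,10,0,0,0],
    [0.35,0,0,0,0,0,0],
    [0.35,0,0,0,0,0,0],
    [0.35,0,0,0,0,0,0]
  ]
}}

```text
time: 13.95
tcp_pos: [0.5501, 0.2015, 0.1385]
ee_rot: [-3.114, -0.41, -0.003]
force: [0.7, -0.0, -0.5]
finger_gap: 0.65
```

```bash
python3 - <<'E'
from h import *
s=get_state();p=s["tcp_pos"];M=R.from_rotvec(s["ee_rot"]).as_matrix();print(p.round(4),s["force"])
print("tool mm to grasp",(1000*M.T@(np.array([.5493,.2011,.082])-p)).round(1))
i=snapshot("scene")[:,:,::-1]
print((proj("scene",[p,[.5493,.2011,.112]])-[300,60])*4)
crop(i,300,60,450,200,4,"pics/s5.png")
E
```

```text
[0.5501 0.2015 0.1385] [ 0.69206175 -0.02192112 -0.4744261 ]
tool mm to grasp [-1.   0.1 56.5]
[[358.96190703 230.20400094]
 [353.67056419 261.37344072]]
```

View pics/s5.png

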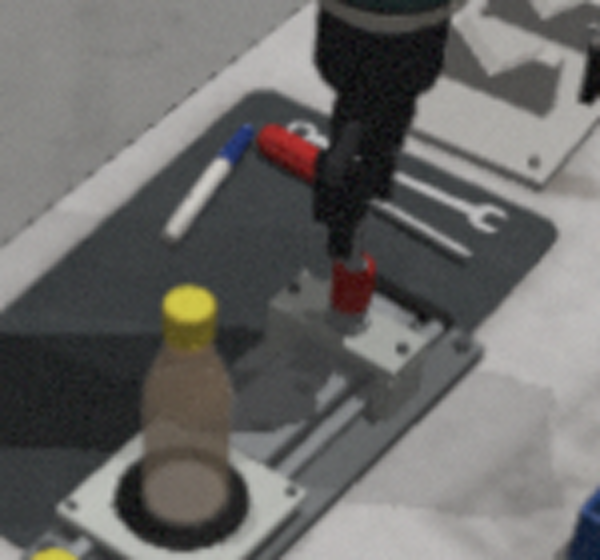

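The fingers are centred above the knob, at crop (353,262). I'll descend and grip it.

{"method": "send_rows", "body": {
  "series": [
    [0.35,-1,0,15,0,0,0],
    [0.35,0,0,15,0,0,0],
    [0.35,0,0,12,0,0,0],
    [0.35,0,0,8,0,0,0],
    [0.35,0,0,6,0,0,0],
    [0.35,0,0,0,0,0,0],
    [0.35,0,0,0,0,0,0],
    [0.6,0,0,0,0,0,0],
    [0.7,0,0,0,0,0,0],
    [1,0,0,0,0,0,0],
    [1,0,0,0,0,0,0],
    [1,0,0,0,0,0,0],
    [1,0,0,0,0,0,0],
    [1,0,0,0,0,0,0],
    [1,0,0,0,0,0,0]
  ],
  "grip_force": 60
}}

```text
time: 15.5
tcp_pos: [0.5487, 0.2015, 0.0819]
ee_rot: [-3.114, -0.41, -0.001]
force: [-2.1, 1.5, 5.2]
finger_gap: 0.284
```

{"method": "send_rows", "body": {
  "series": [
    [1,0,0,-2,0,0,0],
    [1,0,0,-3,0,0,0],
    [1,0,0,-3,0,0,0],
    [1,0,0,-3,0,0,0],
    [1,0,0,-2,0,0,0],
    [1,0,0,-1,0,0,0],
    [1,0,0,0,0,0,0],
    [1,0,0,0,0,0,0],
    [1,0,0,0,0,0,0]
  ]
}}

```text
time: 16.4
tcp_pos: [0.5486, 0.2014, 0.0954]
ee_rot: [-3.114, -0.41, -0.0]
force: [4.7, 4.6, -8.6]
finger_gap: 0.284
```

{"method": "send_rows", "body": {
  "series": [
    [1,0,0,-1,0,0,0],
    [1,0,0,0,0,0,0],
    [1,0,0,0,0,0,0]
  ]
}}

```text
time: 16.7
tcp_pos: [0.5486, 0.2014, 0.0963]
ee_rot: [-3.114, -0.41, -0.0]
force: [4.5, 4.8, -8.8]
finger_gap: 0.285
```

{"method": "send_rows", "body": {
  "series": [
    [1,0,0,-1,0,0,0],
    [1,0,0,0,0,0,0],
    [1,0,0,0,0,0,0]
  ]
}}

```text
time: 17.0
tcp_pos: [0.5486, 0.2014, 0.0973]
ee_rot: [-3.114, -0.41, -0.0]
force: [4.7, 4.1, -9.3]
finger_gap: 0.285
```

{"method": "send_rows", "body": {
  "series": [
    [1,0,0,-0.6,0,0,0],
    [1,0,0,0,0,0,0],
    [1,0,0,-0.5,0,0,0],
    [1,0,0,0,0,0,0],
    [1,0,0,0,0,0,0],
    [1,0,0,0,0,0,0]
  ]
}}

```text
time: 17.6
tcp_pos: [0.5486, 0.2014, 0.0981]
ee_rot: [-3.114, -0.41, -0.0]
force: [7.0, 5.1, -13.8]
finger_gap: 0.287
```

```bash
python3 - <<'E'
from h import *
s=get_state();print(s["tcp_pos"],s["force"],s["finger_gap"])
i=snapshot("scene")[:,:,::-1]
crop(i,190,60,450,260,3,"pics/s6.png")
E
```

```text
[0.5485931  0.20137633 0.09812456] [  7.01015444   5.09743949 -13.8393179 ] 0.2870769176384079
```

View pics/s6.png

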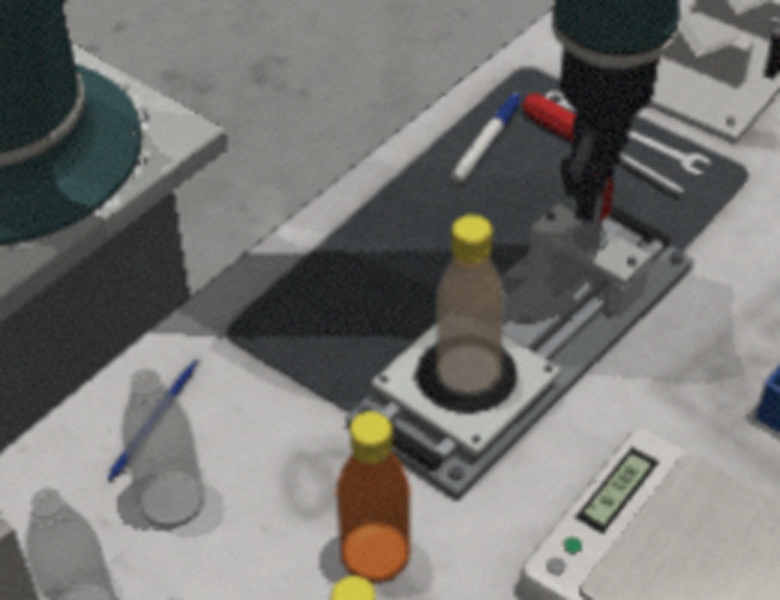

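The force jumped from 9.3 to 13.8 N after 16.2 mm of pull, so the plunger is at its stop. The bottle stands centred on the pad (base at about (468,368)), and the empties are where they were. Handing in.

```bash
python3 -c "
from rig import *
print(job_done())"
```

```text
the job is handed in; nothing more can be done
None
```

I stood the filled bottle on the pad, let it go, then pulled the red knob up to its stop and handed the job in still gripping it, at about 17.6 s.

- **Bottle:** I lowered it until the wrist force changed from -3 to +7.6 N, which showed it was touching the pad, then released it. The last picture shows it upright; I estimate it is within about 3 mm of the pad's centre.
- **Plunger:** The tool rose 16.2 mm with the knob. The downward force followed the spring up to about 9 N and then jumped to 13.8 N, which fits the hard stop at 16 mm. Finger opening stayed at about 0.285, so the grip did not slip.
- **Empty bottles:** Both are upright and look unmoved in the last picture, judged by eye.

The wrist also read a sideways force of about 7 N in x and 5 N in y, probably because the grip sits slightly off the knob's centre. No other check failed or disagreed; the hand-in reports no verdict.

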